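Press the cap onto the module, then index the carriage in its notch

TASK

Pull the press lever towards the robot through its full stroke so that the plunger pushes the metal cap home on the module, then ease the lever slowly back to rest under control, never letting it spring back by itself. Then take the carriage by its upright post and slide it to the left along the rail until its ball drops into the index notch (pointer opposite the upright mark; do not run on past it), and finish while still gripping the post and holding the carriage still in the notch, leaving the jar, the tape roll and the black power brick where they are.

Things in the scene. Friction and masses are not known exactly. Their poses are not given: they have to be found in the camera images.
- fixture: grey base plate of the bench fixture, fixed to the desk: 140 mm (x) by 344 mm (y) by 12 mm; origin on the desk under the rail's middle (18 mm to the far side of the plate's centre). Its +y axis is the direction in which the carriage slides out (to the robot's left, turned by the fixture's yaw), +z up. Two steel rods along y carry the carriage; the lever sticks out beyond the plate's right end
- press_lever (a joint): the lever's angle in rad: 0 at rest (its spring holds it there), 0.52 at the stop, full stroke; grows as the handle is pulled towards the robot. It pivots about a vertical axis, clockwise seen from above as it is pulled. The spring pushes the handle back with 3.5 N at rest, rising to 6.5 N at full stroke; the cap adds about 1 N over the second half. Let go, the lever springs back at about 2 rad/s; easing back means below about 1 rad/s (about 100 mm/s at the handle)
- lever_grip (a point): on the axis of the lever's handle, 80 mm above the desk: an upright black round post, 16 mm diameter, from 46 to 102 mm above the desk, at the lever's free end, 105 mm from the pivot. The lever's arm under it is 10 mm wide, its top at 48 mm
- lever_pivot (a point): on the vertical axis about which the lever turns, 80 mm above the desk (pivot boss 22 mm diameter, top at 55 mm)
- cap (a joint): how far the cap has been pressed on, in m: 0 at the start, about 0.007 when the lever has been pulled to its stop; from 0.005 it counts as home. The cap is a steel cylinder, 12 mm diameter, 18 mm long, on the connector at the robot's side of the metal module on the carriage; a 14 mm plunger head stands 8 mm in front of it and is driven by the lever (29 mm per rad). The cap stays where it was pressed (3 N friction)
- carriage_post: upright black round post on the carriage, 16 mm diameter, 58 mm tall; origin at its foot, 38 mm above the desk, its top at 96 mm (a 24 mm washer round its foot is 4 mm high). The carriage is a 70 mm (x) by 68 mm (y) plate with its top 38 mm above the desk; beside the post, on its right, lies the metal module, 30 mm wide, top at 53 mm
- carriage (a joint): how far the carriage has slid along the fixture's +y, in m: 0 at its start by the press, 0.205 at the far end. Sliding takes 1.5 N plus 5 N per m/s; the sprung ball needs about 7 N (friction included) to climb the ridge before the notch, starting 14 mm and cresting 7 mm before it, then pulls the carriage in with up to 5 N until the pull fades to nothing in the notch; leaving it on the other side takes about 7 N again
- carriage_mark (a point): tip of the carriage's pointer, a 3 mm wide fin at the middle of the plate's front edge, 34 mm above the desk; axes as the fixture's. The post stands 45 mm to +x and 20 mm to +y of it
- notch (a point): just behind the upright 3 mm wide mark on the index strip, a small plate lying across under the rods; axes as the fixture's. The ball is in the notch when the pointer's tip is at this point (the two meet, at the same y along the fixture). The strip's place along the rail differs from run to run, 108 to 198 mm from the start
- jar: flux jar with a green lid, 37 mm diameter, 34 mm tall, origin under its centre, loose; left of the fixture
- tape: roll of black tape lying flat, 64 mm diameter, 19 mm tall, origin under its centre, loose; left of the fixture
- brick: black power brick, 42 x 68 x 30 mm, origin under its centre, loose; right of the lever

How it is judged:
By the outcome, as a careful person would: the job done as asked, in the order asked, and still so for the second after the job is handed in, while the arm keeps its last pose, push and grip.
It also fails if it takes over 58 s, if anything falls off the work surface, if the arm or the gripper's body presses on something with over 40 N, if the wrist force passes 120 N, or if a joint passes its speed limit or range.

ROBOT

A 6-joint arm with a two-finger parallel gripper is mounted at the origin on a cart in front of the work surface, level with it; the furniture and walls round the work are solid. World frame = base frame: x ahead of the robot, y to its left, z up, the work surface at z = 0. Lengths are in m, angles in rad, forces in N, time in s.
With the tool pointing down it reaches from about 0.25 to 0.775 m from the base axis. Payload 4 kg.
Tool frame: the origin (TCP) lies on the centre line of the jaws, within the pads' length; the fingertips stand 25 mm ahead of it and the grasp point (between the pads) lies 6 mm ahead of it; z points along the fingers, y is the line along which they close (so a half turn about z gives the same grasp; the last joint's range is limited). The gripper opens to 94 mm and grips with 3 to 60 N. Pads are 16 mm wide; open, the fingers measure 119 mm over their backs; the gripper's body (75 mm by 177 mm) begins 78 mm behind the grasp point.
Start: joints at [1.17, 0.087, 1.371, -0, 1.684, -0.103], TCP at [0.161, 0.526, 0.231] pointing down, gripper open.
Joint ranges: [-3.1, 3.1], [-0.76, 2.03], [0.27, 2.55], [-1.08, 4.22], [0.17, 2.65], [-2.57, 2.57]. Speed limits (rad/s): [2.79, 2.79, 3.14, 3.14, 3.14, 3.14].

INTERFACE

Orientations are given as [roll, pitch, yaw] about the fixed x, y, z axes, in that order (R = Rz(yaw) Ry(pitch) Rx(roll)).
In Python, from bench import robot, imaging gives the robot as it stands. The module is installed in compiled form; this text tells all that it offers.
- The arm moves only by the tool drive_tool, never from a script. Its argument "series" is a list of rows, each a list of 3 entries, a list of its own where there are three numbers: the finger opening in m, from 0 to 0.094, then the shift along the tool's x, y, z in m, then the turn, a rotation vector about the tool's x, y, z in rad. A call has 1 to 5 rows; each row is the pose to reach, as a shift and turn from the pose commanded when the call began, along the tool's axes at that moment; what a row does not reach only later rows make up. A row lasts 1/8 s, in which the tool goes at most 62.5 mm and 10.7 degrees, less where a joint would pass 70% of its speed; a pose out of reach is approached as far as the arm can. A call with a gripper value outside its range is refused whole. The fingers move at their own pace and stop on an object; the grip force is fixed at half the most. Time passes only in rows, so rows that repeat a pose let the fingers close. It gives the time, the measured TCP pose, the force, the opening and the grip force at its end, in the units of the state.
- robot.get_obs(): the state, without advancing time (a new reading comes with each control period).
- imaging.snapshot(name): name is "scene" or "side" or "wrist"; returns the picture (480x640x3 uint8, red, green, blue); there is no depth.
- imaging.get_calibration(name): a dict with "intrinsics" (3x3 intrinsics, pixels), "k1" (the pictures are not rectified: a ray, as slopes to the right and down, at radius r is drawn at 1 + k1 r^2 times it, then the intrinsics apply), "position" and "rotation" of the camera in the world. Camera axes: x right, y up, looking along -z (the intrinsics and any distortion apply to the point x, -y, -z); pixel columns grow to the right and rows downward; lengths in m; the calibration is good to about 2 mm. A picture is of the moment at which its call begins: read the wrist's pose just before it. get_calibration takes no time and is no camera call; for the wrist camera it gives the pose at the moment of the call.
- robot.close_job(): hands the job in; it is judged then, once.
The state is a dict: "time": time; "joint_positions": joint angles; "qvel": joint speeds; "joint_torque": joint torques, N m; "tool_pos": TCP position; "ee_rot": TCP orientation; "wrist_force": force on the tool from outside, world axes, zero at the start; "wrist_torque": the same for the moment, N m; "width": finger opening in m; "finger_force": force on a finger pad.
Only numpy, scipy, OpenCV 4.12 (cv2) and the standard library are available. Lean on these libraries where they do the work, as an engineer would, in place of code of your own. Each camera call takes 0.05 s, during which the arm holds its last target. There are 200 camera calls.

## Working session

There is one attempt and no reset: what is moved stays moved. The work goes in short steps, Python scripts to look and compute and a tool call to move; the robot and the scene stay as the last step left them, time stands still between calls to the robot, and variables do not carry over. Pictures are saved under pics/ and viewed, at most 10 in all, crops included, and the job is handed in when it is done.

Besides the shell and the picture viewer there is one more tool, called after ">>>" as name(argument=value, ...), one argument or row to a line, values as JSON. drive_tool: Moves the arm, as the interface text tells. Its arguments: {"type":"object","properties":{"series":{"type":"array"}},"required":["series"]}

```bash
mkdir -p pics; cat > h.py <<'E'
import numpy as np, cv2
from bench import robot, imaging
from scipy.spatial.transform import Rotation as R
def ray(c,u,v):
    K=np.array(c["intrinsics"]);k=c["k1"]
    d=np.array([(u-K[0,2])/K[0,0],(v-K[1,2])/K[1,1]]);s=d.copy()
    for _ in range(20): s=d/(1+k*(s@s))
    r=np.array(c["rotation"]); r=r if r.shape==(3,3) else R.from_quat(r).as_matrix()
    return np.array(c["position"]),r@np.array([s[0],-s[1],-1])
def onz(c,u,v,z):
    p,d=ray(c,u,v); return p+d*(z-p[2])/d[2]
def proj(c,P):
    K=np.array(c["intrinsics"]);q=np.array(c["rotation"]).T@(np.array(P)-np.array(c["position"]))
    s=np.array([q[0],-q[1]])/-q[2]; s=s*(1+c["k1"]*(s@s)); return K[:2,:2]@s+K[:2,2]
E
python3 - <<'E'
from h import *
for n in("scene","side","wrist"):
    c=imaging.get_calibration(n);print(n,np.round(c["position"],3),np.round(np.array(c["rotation"])[:,2],2),np.array(c["intrinsics"])[0,0],c["k1"])
    cv2.imwrite(f"pics/{n}0.png",imaging.snapshot(n)[:,:,::-1])
print(robot.get_obs())
E
```

```text
Traceback (most recent call last):
IndexError: too many indices for array: array is 1-dimensional, but 2 were indexed
```

```bash
python3 - <<'E'
from h import *
for n in("scene","side","wrist"):
    c=imaging.get_calibration(n);print(n,c)
    cv2.imwrite(f"pics/{n}0.png",imaging.snapshot(n)[:,:,::-1])
print(robot.get_obs())
E
```

```text
scene {'intrinsics': array([[605.61300864,   0.        , 327.35011129],
       [  0.        , 605.61300864, 249.34292462],
       [  0.        ,   0.        ,   1.        ]]), 'k1': -0.1417040312838282, 'position': array([-0.05725812, -0.97356569,  1.10145143]), 'rotation': array([ 0.82585473, -0.02179888, -0.43385977])}
side {'intrinsics': array([[484.17343697,   0.        , 320.31239039],
       [  0.        , 484.17343697, 251.47206442],
       [  0.        ,   0.        ,   1.        ]]), 'k1': 0.008103435720226145, 'position': array([0.44102495, 0.83962814, 0.69884067]), 'rotation': array([ 9.21145704e-01, -7.83992854e-04, -3.13331070e+00])}
wrist {'intrinsics': array([[427.72123911,   0.        , 321.45679609],
       [  0.        , 427.72123911, 245.03962918],
       [  0.        ,   0.        ,   1.        ]]), 'k1': -0.005830630639142791, 'position': array([0.0947732 , 0.5459829 , 0.38399347]), 'rotation': array([-0.24561536,  0.0017509 ,  1.27261543])}
{'time': 0.15, 'joint_positions': array([ 1.16990371e+00,  8.78049840e-02,  1.37187619e+00,  1.86249992e-05,
        1.68359069e+00, -1.03045518e-01]), 'qvel': array([-3.64836794e-05, -4.00963524e-03, -5.97741764e-03,  1.17497497e-03,
        2.64295601e-03, -3.84042274e-04]), 'joint_torque': array([ 1.26990122e-03, -3.40643013e+01, -3.02793467e+01,  7.18305074e-02,
        3.04577861e-02, -1.08065767e-04]), 'tool_pos': array([0.1612308 , 0.52545393, 0.2295779 ]), 'ee_rot': array([-3.13992425e+00, -1.91141208e-04,  2.84374747e+00]), 'wrist_force': array([0.01267848, 0.46794681, 0.01808334]), 'wrist_torque': array([ 0.00316131, -0.00303728, -0.02170371]), 'finger_force': 0.0, 'width': 0.09386658898400337}
```

View pics/scene0.png

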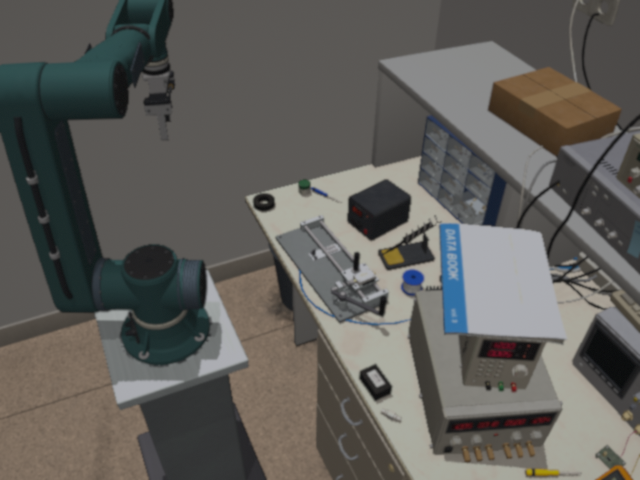

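View pics/side0.png

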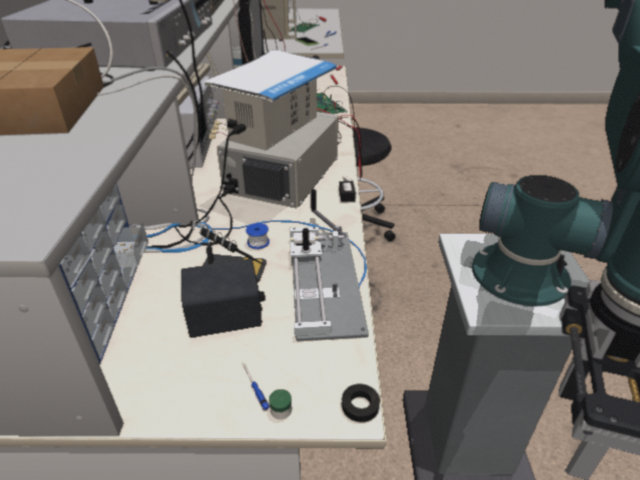

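The scene view shows the carriage post at about (357,262) and the lever handle at about (382,303). In the side view they are at about (306,238) and (313,200). I'll enlarge both crops.

```bash
sed -i 's/    r=np.array(c\["rotation"\]).*/    r=rot(c)/; s/np.array(c\["rotation"\]).T/rot(c).T/' h.py
cat >> h.py <<'E'
def rot(c): return R.from_euler("xyz",c["rotation"]).as_matrix()
def tri(a,b):
    (p,d),(q,e)=a,b; d=d/np.linalg.norm(d);e=e/np.linalg.norm(e)
    s=np.linalg.lstsq(np.c_[d,-e],q-p,rcond=None)[0]; A=p+d*s[0];B=q+e*s[1]
    return (A+B)/2,np.linalg.norm(A-B)
E
python3 - <<'E'
import cv2,numpy as np
a=cv2.imread("pics/scene0.png")[210:330,270:400];b=cv2.imread("pics/side0.png")[185:345,280:375]
a=cv2.resize(a,(494,456),interpolation=cv2.INTER_CUBIC);b=cv2.resize(b,(300,505),interpolation=cv2.INTER_CUBIC)
m=np.zeros((510,800,3),np.uint8);m[:456,:494]=a;m[:505,498:798]=b
cv2.imwrite("pics/crop1.png",m)
E
```

```text
(no output)
```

View pics/crop1.png

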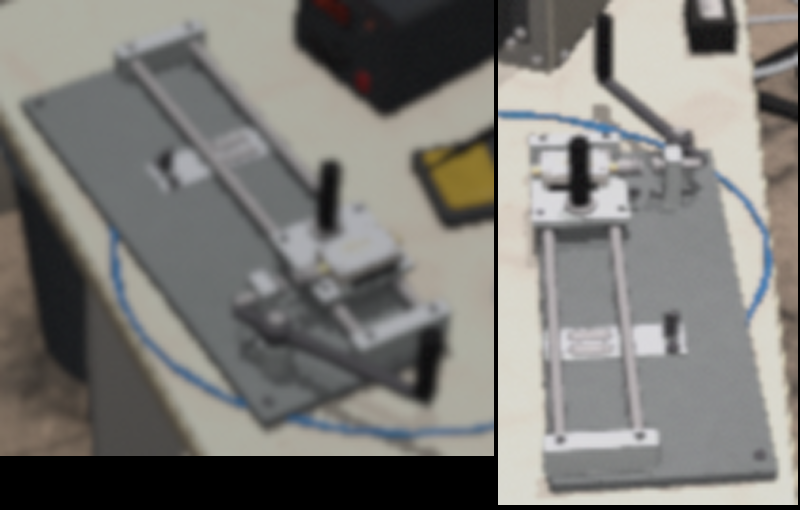

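```bash
python3 - <<'E'
from h import *
S=imaging.get_calibration("scene");D=imaging.get_calibration("side")
s=lambda x,y:ray(S,270+x/3.8,210+y/3.8); d=lambda x,y:ray(D,280+(x-498)/3.158,185+y/3.158)
for n,a,b in [("levtop",(432,334),(604,16)),("levbot",(428,399),(603,80)),("posttop",(331,164),(580,139)),("postbot",(327,232),(580,205)),
 ("cornerNL",(25,103),(776,476)),("cornerNR",(265,425),(708,150)),("marktop",(160,160),(672,314)),("markbase",(168,186),(672,352)),("pivot",(272,322),(683,140))]:
    P,e=tri(s(*a),d(*b)); print(n,P.round(4),round(e,4))
pd=lambda x,y,z:(lambda r:(r[0]+r[1]*(z-r[0][2])/r[1][2]).round(4))(d(x,y))
ps=lambda x,y,z:(lambda r:(r[0]+r[1]*(z-r[0][2])/r[1][2]).round(4))(s(x,y))
for z in(.034,.045):print("mark side",pd(672,333,z))
print("corners side",pd(550,485,.012),pd(776,476,.012),pd(708,150,.012));print("corners scene",ps(25,103,.012),ps(265,425,.012))
print("jar",onz(D,280,397,.034),"tape",onz(D,360,401,.019),"brick",onz(D,347,184,.03))
E
```

```text
levtop [ 0.4663 -0.1956  0.1015] 0.0014
levbot [ 0.4682 -0.1964  0.0427] 0.0027
posttop [ 0.4803 -0.0352  0.0964] 0.0024
postbot [ 0.4808 -0.0372  0.0371] 0.0009
cornerNL [0.3558 0.1943 0.0062] 0.0037
cornerNR [ 0.3835 -0.1485  0.0079] 0.0
marktop [0.4136 0.0758 0.0314] 0.0048
markbase [0.4169 0.0787 0.0017] 0.0031
pivot [ 0.4065 -0.1046  0.0482] 0.0028
mark side [0.4163 0.0964 0.034 ]
mark side [0.4167 0.1087 0.045 ]
corners side [0.4909 0.2089 0.012 ] [0.3547 0.2004 0.012 ] [ 0.3839 -0.1427  0.012 ]
corners scene [0.3554 0.1879 0.012 ] [ 0.3819 -0.1515  0.012 ]
jar [0.51003538 0.35610323 0.034     ] tape [0.3790666  0.35182679 0.019     ] brick [ 0.37575137 -0.35339136  0.03      ]
```

The triangulated heights match the given sizes: handle top 0.1015, post top 0.096 and foot 0.037, plate edge 0.344 m with yaw about 0.082. Next I'll check clearance to the power supply and box, and plan the moves.

```bash
cat >> h.py <<'E'
def plan(p,yang_deg,p0=None):
    o=robot.get_obs(); M=R.from_euler("xyz",o["ee_rot"]).as_matrix()
    a=np.radians(yang_deg); y=np.array([np.cos(a),np.sin(a),0]); z=np.array([0,0,-1.]); T=np.c_[np.cross(y,z),y,z]
    print("shift",(M.T@(np.array(p)-o["tool_pos"])).round(4),"turn",R.from_matrix(M.T@T).as_rotvec().round(4))
def st():
    o=robot.get_obs();M=R.from_euler("xyz",o["ee_rot"]).as_matrix()
    print("t",round(o["time"],2),"p",o["tool_pos"].round(4),"yang",np.degrees(np.arctan2(M[1,1],M[0,1])).round(1),"F",o["wrist_force"].round(1),"w",round(o["width"],4),"ff",round(o["finger_force"],1))
E
python3 - <<'E'
from h import *
S=imaging.get_calibration("scene");D=imaging.get_calibration("side")
print("psu bottom side",onz(D,297,203,0),"top",tri(ray(S,411,285),ray(D,222,118))[0])
print("psu scene bottom corners",onz(S,435,450,0),onz(S,415,310,0))
print("box side bottom",onz(D,262,325,0),"top",onz(D,260,265,.09),onz(D,257,258,.12))
st(); plan((.467,-.196,.23),33); plan((.467,-.196,.086),33)
print(R.from_euler("xyz",robot.get_obs()["ee_rot"]).as_matrix().round(3))
E
```

```text
psu bottom side [ 0.5139739  -0.29987034  0.        ] top [ 0.59167061 -0.23742989  0.21564063]
psu scene bottom corners [ 0.41508073 -0.52694102  0.        ] [ 0.57121102 -0.18316797  0.        ]
box side bottom [0.56200324 0.16240058 0.        ] top [0.56770445 0.08413172 0.09      ] [0.5696124  0.09976416 0.12      ]
t 0.15 p [0.1612 0.5255 0.2296] yang 72.9 F [0.  0.5 0. ] w 0.0939 ff 0.0
shift [-5.04e-01 -6.00e-01  5.00e-04] turn [-1.70e-03  4.00e-04  6.97e-01]
shift [-0.5041 -0.5997  0.1445] turn [-1.70e-03  4.00e-04  6.97e-01]
[[-0.956  0.293 -0.001]
 [ 0.293  0.956 -0.002]
 [ 0.    -0.002 -1.   ]]
```

>>> drive_tool(
  series=[
    [0.05, [-0.504, -0.6, 0.04], [0, 0, 0.697]],
    [0.05, [-0.504, -0.6, 0.04], [0, 0, 0.697]],
    [0.05, [-0.504, -0.6, 0.04], [0, 0, 0.697]],
    [0.05, [-0.504, -0.6, 0.04], [0, 0, 0.697]],
    [0.05, [-0.504, -0.6, 0.04], [0, 0, 0.697]],
  ],
)

```text
time: 0.78
tool_pos: [0.2834, 0.2366, 0.2143]
ee_rot: [3.141, 0.0, 2.147]
wrist_force: [0.2, 0.3, 0.6]
width: 0.0509
finger_force: 0.0
```

```bash
python3 - <<'E'
from h import *
st();plan((.467,-.196,.16),33)
E
```

```text
t 0.78 p [0.2834 0.2366 0.2143] yang 33.0 F [0.2 0.3 0.6] w 0.0509 ff 0.0
shift [-0.4628 -0.0817  0.0544] turn [0.0006 0.0003 0.0001]
```

>>> drive_tool(
  series=[
    [0.05, [-0.46, -0.082, 0.054], [0, 0, 0]],
    [0.05, [-0.46, -0.082, 0.054], [0, 0, 0]],
    [0.05, [-0.46, -0.082, 0.054], [0, 0, 0]],
    [0.05, [-0.46, -0.082, 0.054], [0, 0, 0]],
    [0.05, [-0.46, -0.082, 0.054], [0, 0, 0]],
  ],
)

```text
time: 1.4
tool_pos: [0.4042, -0.0496, 0.1785]
ee_rot: [3.141, 0.0, 2.146]
wrist_force: [0.4, 0.8, -0.1]
width: 0.0496
finger_force: 0.0
```

```bash
python3 - <<'E'
from h import *
st();plan((.467,-.196,.16),33)
E
```

```text
t 1.4 p [ 0.4042 -0.0496  0.1785] yang 33.0 F [ 0.4  0.8 -0.1] w 0.0496 ff 0.0
shift [-0.157  -0.027   0.0185] turn [ 0.0009  0.0002 -0.0006]
```

>>> drive_tool(
  series=[
    [0.05, [-0.157, -0.027, 0.018], [0, 0, 0]],
    [0.05, [-0.157, -0.027, 0.018], [0, 0, 0]],
    [0.05, [-0.157, -0.027, 0.018], [0, 0, 0]],
    [0.05, [-0.157, -0.027, 0.018], [0, 0, 0]],
  ],
)

```text
time: 1.9
tool_pos: [0.4666, -0.1956, 0.1593]
ee_rot: [-3.14, -0.002, 2.143]
wrist_force: [-0.2, 0.6, 0.5]
width: 0.0504
finger_force: 0.0
```

```bash
python3 - <<'E'
from h import *
st();plan((.467,-.196,.086),33)
c=imaging.get_calibration("wrist");im=imaging.snapshot("wrist");cv2.imwrite("pics/w1.png",im[:,:,::-1])
print("exp lever top",proj(c,(.467,-.196,.102)),"pivot",proj(c,(.4065,-.1046,.055)),"post",proj(c,(.48,-.036,.096)),"mark",proj(c,(.415,.08,.03)))
E
```

```text
t 1.9 p [ 0.4666 -0.1956  0.1593] yang 32.8 F [-0.2  0.6  0.5] w 0.0504 ff 0.0
shift [-0.0007  0.0002  0.0733] turn [-0.0013 -0.0023 -0.0033]
exp lever top [320.91969554 277.21365167] pivot [318.68335214  66.62254022] post [531.49138967  11.11888675] mark [ 516.53717425 -222.56227336]
```

View pics/w1.png

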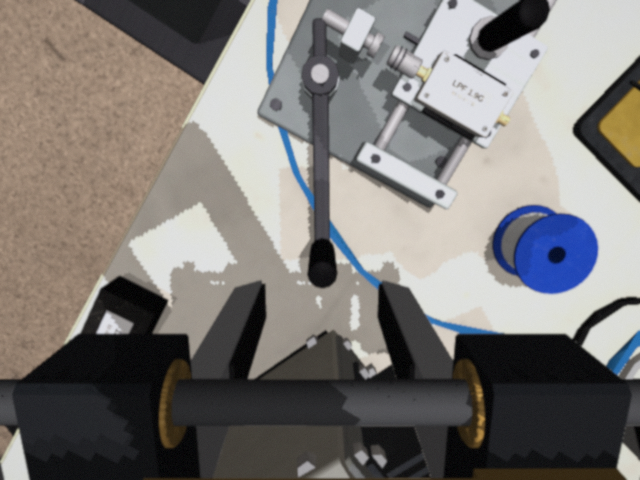

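The wrist view shows the handle top at about (322,272), the pivot boss at (320,73) and the post top at about (532,15). All are within a few pixels of prediction. Descending now.

>>> drive_tool(
  series=[
    [0.05, [0, 0, 0.05], [0, 0, 0]],
    [0.05, [0, 0, 0.073], [0, 0, 0]],
    [0.05, [0, 0, 0.073], [0, 0, 0]],
    [0.05, [0, 0, 0.073], [0, 0, 0]],
  ],
)

```text
time: 2.45
tool_pos: [0.4675, -0.1934, 0.0892]
ee_rot: [3.14, 0.002, 2.148]
wrist_force: [-0.3, -0.3, 0.3]
width: 0.0498
finger_force: 0.0
```

```bash
python3 - <<'E'
from h import *
st()
c=imaging.get_calibration("wrist")
# w1 geometry: rebuild camera pose for TCP pose at w1 (pure z descent)
o=robot.get_obs(); c["position"]=np.array(c["position"])+[.4666-o["tool_pos"][0],-.1956-o["tool_pos"][1],.1593-o["tool_pos"][2]]
H=onz(c,322,272,.102);P=onz(c,320,73,.055);Q=onz(c,532,15,.096)
print("handle",H,"pivot",P,"L",np.linalg.norm((H-P)[:2]),"post",Q)
E
```

```text
t 2.45 p [ 0.4675 -0.1934  0.0892] yang 33.1 F [-0.3 -0.3  0.3] w 0.0498 ff 0.0
handle [ 0.46618382 -0.19343851  0.102     ] pivot [ 0.40905548 -0.10757147  0.055     ] L 0.10313484256814057 post [ 0.48075276 -0.03731671  0.096     ]
```

>>> drive_tool(
  series=[
    [0.0, [0, 0, 0], [0, 0, 0]],
    [0.0, [0, 0, 0], [0, 0, 0]],
    [0.0, [0, 0, 0], [0, 0, 0]],
    [0.0, [0, 0, 0], [0, 0, 0]],
  ],
)

```text
time: 2.95
tool_pos: [0.4662, -0.1945, 0.0879]
ee_rot: [-3.14, 0.0, 2.147]
wrist_force: [-2.0, -0.7, 1.4]
width: 0.0155
finger_force: 30.0
```

```bash
python3 - <<'E'
from h import *
st()
P=np.array([.408,-.107]);o=robot.get_obs();M=R.from_euler("xyz",o["ee_rot"]).as_matrix()
h0=np.array([.4675,-.1935]);v=h0-P;print(np.linalg.norm(v),np.degrees(np.arctan2(v[1],v[0])))
for a in np.arange(0,.581,.0325):
    c,s=np.cos(-a),np.sin(-a);d=np.array([c*v[0]-s*v[1],s*v[0]+c*v[1]])-v
    print(round(a,4),(M.T@[d[0],d[1],0]).round(4))
E
```

```text
t 2.95 p [ 0.4662 -0.1945  0.0879] yang 33.0 F [-2.  -0.7  1.4] w 0.0155 ff 30.0
0.10498809456314563 -55.47742359600485
0.0 [0. 0. 0.]
0.0325 [-0.     -0.0034  0.    ]
0.065 [ 0.     -0.0068  0.    ]
0.0975 [ 0.0002 -0.0102  0.    ]
0.13 [ 0.0005 -0.0136  0.    ]
0.1625 [ 0.0009 -0.017   0.    ]
0.195 [ 0.0014 -0.0204  0.    ]
0.2275 [ 0.0021 -0.0237  0.    ]
0.26 [ 0.0028 -0.0271  0.0001]
0.2925 [ 0.0037 -0.0304  0.0001]
0.325 [ 0.0046 -0.0337  0.0001]
0.3575 [ 0.0057 -0.0369  0.0001]
0.39 [ 0.0068 -0.0401  0.0001]
0.4225 [ 0.0081 -0.0433  0.0001]
0.455 [ 0.0094 -0.0464  0.0001]
0.4875 [ 0.0109 -0.0495  0.0001]
0.52 [ 0.0125 -0.0525  0.0001]
0.5525 [ 0.0141 -0.0555  0.0001]
```

>>> drive_tool(
  series=[
    [0.0, [0, -0.0055, 0], [0, 0, 0.052]],
    [0.0, [0.0003, -0.011, 0], [0, 0, 0.104]],
    [0.0, [0.0009, -0.0165, 0], [0, 0, 0.156]],
    [0.0, [0.0017, -0.022, 0], [0, 0, 0.208]],
    [0.0, [0.0028, -0.0271, 0], [0, 0, 0.26]],
  ],
)

```text
time: 3.58
tool_pos: [0.4437, -0.2059, 0.0879]
ee_rot: [3.138, 0.0, 1.886]
wrist_force: [4.0, 2.0, 0.5]
width: 0.0156
finger_force: 30.0
```

```bash
python3 - <<'E'
from h import *
st()
P=np.array([.408,-.107]);o=robot.get_obs();M=R.from_euler("xyz",o["ee_rot"]).as_matrix()
v=o["tool_pos"][:2]-P;print(np.linalg.norm(v),np.degrees(np.arctan2(v[1],v[0])))
E
```

```text
t 3.58 p [ 0.4437 -0.2059  0.0879] yang 18.0 F [4.  2.  0.5] w 0.0156 ff 30.0
0.10511976329499872 -70.12427354254054
```

>>> drive_tool(
  series=[
    [0.0, [0, -0.0055, 0], [0, 0, 0.052]],
    [0.0, [0.0003, -0.011, 0], [0, 0, 0.104]],
    [0.0, [0.0009, -0.0165, 0], [0, 0, 0.156]],
    [0.0, [0.0017, -0.022, 0], [0, 0, 0.208]],
    [0.0, [0.0028, -0.0271, 0], [0, 0, 0.26]],
  ],
)

```text
time: 4.2
tool_pos: [0.4177, -0.2116, 0.0879]
ee_rot: [3.137, -0.001, 1.626]
wrist_force: [5.0, 1.2, -1.0]
width: 0.0155
finger_force: 30.0
```

```bash
python3 - <<'E'
from h import *
st()
P=np.array([.408,-.107]);o=robot.get_obs()
v=o["tool_pos"][:2]-P;print(np.linalg.norm(v),np.degrees(np.arctan2(v[1],v[0])))
E
```

```text
t 4.2 p [ 0.4177 -0.2116  0.0879] yang 3.2 F [ 5.   1.2 -1. ] w 0.0155 ff 30.0
0.10509618099483695 -84.70092383676236
```

>>> drive_tool(
  series=[
    [0.0, [0, -0.0015, 0], [0, 0, 0.013]],
    [0.0, [0, -0.003, 0], [0, 0, 0.026]],
    [0.0, [0.0001, -0.004, 0], [0, 0, 0.035]],
    [0.0, [0.0001, -0.004, 0], [0, 0, 0.035]],
  ],
)

```text
time: 4.7
tool_pos: [0.4147, -0.2118, 0.0879]
ee_rot: [3.135, -0.0, 1.593]
wrist_force: [7.8, 1.5, -3.1]
width: 0.0159
finger_force: 30.0
```

```bash
python3 - <<'E'
from h import *
st()
P=np.array([.408,-.107]);o=robot.get_obs()
v=o["tool_pos"][:2]-P;print(np.linalg.norm(v),np.degrees(np.arctan2(v[1],v[0])))
E
```

```text
t 4.7 p [ 0.4147 -0.2118  0.0879] yang 1.3 F [ 7.8  1.5 -3.1] w 0.0159 ff 30.0
0.10505982754333888 -86.36601883641251
```

>>> drive_tool(
  series=[
    [0.0, [0, -0.0015, 0], [0, 0, 0]],
    [0.0, [0, -0.003, 0], [0, 0, 0]],
    [0.0, [0, -0.003, 0], [0, 0, 0]],
  ],
)

```text
time: 5.08
tool_pos: [0.4143, -0.2117, 0.088]
ee_rot: [3.128, -0.0, 1.593]
wrist_force: [15.7, 0.3, -8.1]
width: 0.0156
finger_force: 30.1
```

```bash
python3 - <<'E'
from h import *
st()
P=np.array([.408,-.107]);o=robot.get_obs()
v=o["tool_pos"][:2]-P;print(np.linalg.norm(v),np.degrees(np.arctan2(v[1],v[0])))
c=imaging.get_calibration("wrist");cv2.imwrite("pics/w2.png",imaging.snapshot("wrist")[:,:,::-1])
E
```

```text
t 5.08 p [ 0.4143 -0.2117  0.088 ] yang 1.2 F [15.7  0.3 -8.1] w 0.0156 ff 30.1
0.1049192786216053 -86.5451564765924
```

View pics/w2.png

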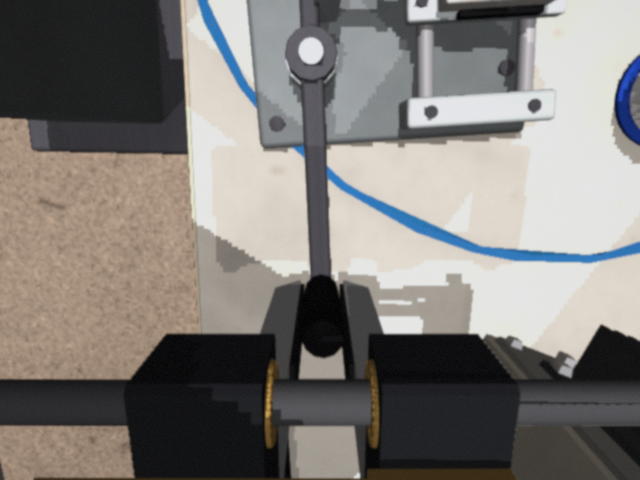

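The lever is at its stop: the force jumped to 15.7 N with no further motion. The view shows the handle held between the pads at about (322,340). Easing back along the arc.

>>> drive_tool(
  series=[
    [0.0, [0, 0.003, 0], [0, 0, 0]],
    [0.0, [0, 0.0085, 0], [0, 0, -0.052]],
    [0.0, [0.0005, 0.014, 0], [0, 0, -0.104]],
    [0.0, [0.0011, 0.0195, 0], [0, 0, -0.156]],
    [0.0, [0.002, 0.0248, 0], [0, 0, -0.208]],
  ],
)

```text
time: 5.75
tool_pos: [0.4352, -0.2084, 0.0879]
ee_rot: [3.138, -0.002, 1.802]
wrist_force: [3.7, 3.3, 1.0]
width: 0.0155
finger_force: 30.0
```

>>> drive_tool(
  series=[
    [0.0, [0.0002, 0.0055, 0], [0, 0, -0.052]],
    [0.0, [0.0005, 0.011, 0], [0, 0, -0.104]],
    [0.0, [0.0011, 0.0164, 0], [0, 0, -0.156]],
    [0.0, [0.002, 0.0217, 0], [0, 0, -0.208]],
    [0.0, [0.0028, 0.0255, 0], [0, 0, -0.245]],
  ],
)

```text
time: 6.38
tool_pos: [0.4586, -0.1991, 0.0879]
ee_rot: [3.139, -0.004, 2.047]
wrist_force: [0.4, 5.8, 2.7]
width: 0.0155
finger_force: 30.0
```

```bash
python3 - <<'E'
from h import *
st();plan((.4662,-.1945,.0879),33)
P=np.array([.408,-.107]);o=robot.get_obs()
v=o["tool_pos"][:2]-P;print(np.linalg.norm(v),np.degrees(np.arctan2(v[1],v[0])))
E
```

```text
t 6.38 p [ 0.4586 -0.1991  0.0879] yang 27.3 F [0.4 5.8 2.7] w 0.0155 ff 30.0
shift [ 0.0006  0.0089 -0.    ] turn [ 0.003  -0.0034 -0.1001]
0.10504784124869565 -61.220799496479664
```

>>> drive_tool(
  series=[
    [0.0, [0.0002, 0.004, 0], [0, 0, -0.04]],
    [0.0, [0.0004, 0.0075, 0], [0, 0, -0.075]],
    [0.0, [0.0006, 0.0095, 0], [0, 0, -0.1]],
    [0.0, [0.0006, 0.0105, 0], [0, 0, -0.1]],
    [0.0, [0.0006, 0.0105, 0], [0, 0, -0.1]],
  ],
)

```text
time: 7.0
tool_pos: [0.4662, -0.1945, 0.0878]
ee_rot: [-3.142, -0.004, 2.145]
wrist_force: [-4.4, 4.6, 4.5]
width: 0.0153
finger_force: 30.0
```

```bash
python3 - <<'E'
from h import *
st()
P=np.array([.408,-.107]);o=robot.get_obs()
v=o["tool_pos"][:2]-P;print(np.linalg.norm(v),np.degrees(np.arctan2(v[1],v[0])))
E
```

```text
t 7.0 p [ 0.4662 -0.1945  0.0878] yang 32.9 F [-4.4  4.6  4.5] w 0.0153 ff 30.0
0.10508396659299063 -56.39336525635229
```

>>> drive_tool(
  series=[
    [0.02, [0, 0, 0], [0, 0, 0]],
    [0.05, [0, 0, 0], [0, 0, 0]],
    [0.05, [0, 0, 0], [0, 0, 0]],
    [0.05, [0, 0, -0.05], [0, 0, 0]],
    [0.05, [0, 0, -0.075], [0, 0, 0]],
  ],
)

```text
time: 7.62
tool_pos: [0.4678, -0.1965, 0.165]
ee_rot: [3.14, 0.003, 2.145]
wrist_force: [-0.7, 0.8, -0.1]
width: 0.05
finger_force: 0.0
```

```bash
python3 - <<'E'
from h import *
st(); plan((.4805,-.0367,.16),94.7); plan((.4805,-.0367,.16),-85.3)
E
```

```text
t 7.62 p [ 0.4678 -0.1965  0.165 ] yang 32.9 F [-0.7  0.8 -0.1] w 0.05 ff 0.0
shift [0.1273 0.0974 0.0048] turn [-2.000e-04  3.400e-03 -1.079e+00]
shift [0.1273 0.0974 0.0048] turn [3.9000e-03 3.0000e-04 2.0626e+00]
```

>>> drive_tool(
  series=[
    [0.05, [0.127, 0.0975, 0.005], [0, 0, -1.08]],
    [0.05, [0.127, 0.0975, 0.005], [0, 0, -1.08]],
    [0.05, [0.127, 0.0975, 0.005], [0, 0, -1.08]],
    [0.05, [0.127, 0.0975, 0.005], [0, 0, -1.08]],
    [0.05, [0.127, 0.0975, 0.005], [0, 0, -1.08]],
  ],
)

```text
time: 8.25
tool_pos: [0.4799, -0.0357, 0.1576]
ee_rot: [-3.141, 0.0, 3.09]
wrist_force: [0.0, 0.3, 1.2]
width: 0.0498
finger_force: 0.0
```

>>> drive_tool(
  series=[
    [0.05, [0, 0, 0], [0, 0, -0.148]],
    [0.05, [0, 0, 0], [0, 0, -0.148]],
    [0.05, [0, 0, 0], [0, 0, -0.148]],
  ],
)

```text
time: 8.62
tool_pos: [0.4799, -0.0364, 0.1576]
ee_rot: [3.142, 0.0, -3.055]
wrist_force: [-0.4, -0.1, 0.6]
width: 0.0497
finger_force: 0.0
```

```bash
python3 - <<'E'
from h import *
st(); plan((.4805,-.0367,.086),94.7)
c=imaging.get_calibration("wrist");im=imaging.snapshot("wrist");cv2.imwrite("pics/w3.png",im[:,:,::-1])
print(c, "post",proj(c,(.4805,-.0367,.096)),"tip",proj(c,(.437,-.06,.034)),"mark",proj(c,(.42,.08,.034)))
E
```

```text
t 8.62 p [ 0.4799 -0.0364  0.1576] yang 94.9 F [-0.4 -0.1  0.6] w 0.0497 ff 0.0
shift [-0.0006 -0.0003  0.0716] turn [0.     0.0001 0.0043]
{'intrinsics': array([[427.72123911,   0.        , 321.45679609],
       [  0.        , 427.72123911, 245.03962918],
       [  0.        ,   0.        ,   1.        ]]), 'k1': -0.005830630639142791, 'position': array([ 0.41048902, -0.04289481,  0.3121568 ]), 'rotation': array([-2.45980224e-01, -4.93001297e-04,  1.65684085e+00])} post [321.54864452 274.33692252] tip [291.2921596 177.5417185] mark [510.35138643 169.91798298]
```

View pics/w3.png

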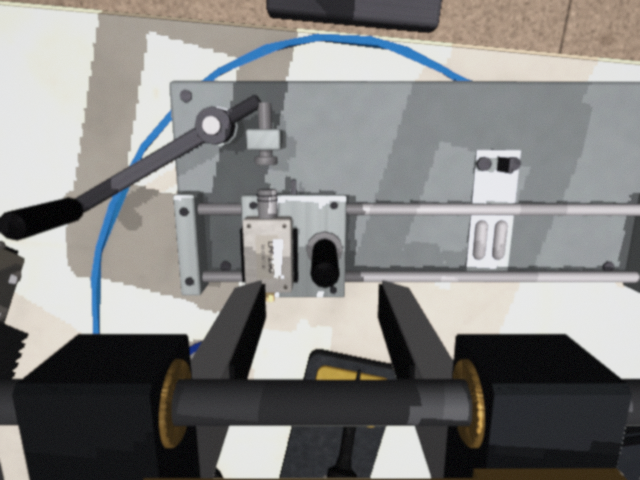

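The wrist view shows the post top at about (323,270), centred between the fingers. The strip mark is at about (508,164), and the cap sits on the module at about (267,197). I'll zoom on the pointer and the mark.

```bash
python3 - <<'E'
import cv2,numpy as np
a=cv2.imread("pics/w3.png")
f=lambda x,y,w:cv2.resize(a[y:y+60,x:x+w],None,fx=7,fy=7,interpolation=cv2.INTER_CUBIC)
cv2.imwrite("pics/crop3.png",np.hstack([f(255,150,55),f(470,140,55)]))
E
```

```text
(no output)
```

View pics/crop3.png

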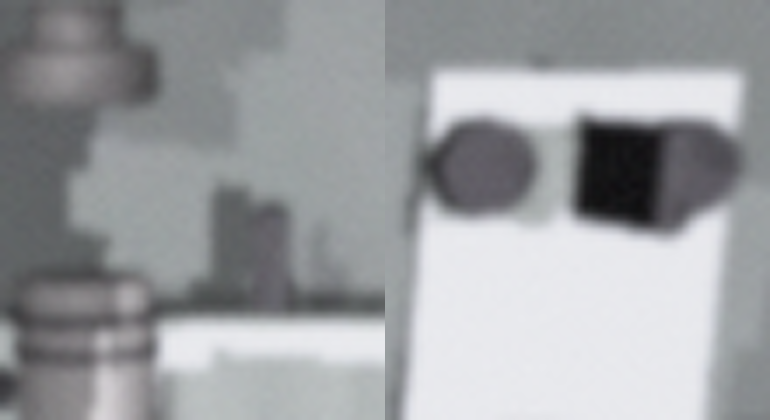

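>>> drive_tool(
  series=[
    [0.05, [0, 0, 0.05], [0, 0, 0]],
    [0.05, [0, 0, 0.071], [0, 0, 0]],
    [0.05, [0, 0, 0.071], [0, 0, 0]],
    [0.0, [0, 0, 0.071], [0, 0, 0]],
    [0.0, [0, 0, 0.071], [0, 0, 0]],
  ],
)

```text
time: 9.3
tool_pos: [0.481, -0.0365, 0.0883]
ee_rot: [-3.141, 0.003, -3.053]
wrist_force: [-1.1, 0.3, 0.7]
width: 0.033
finger_force: 0.0
```

>>> drive_tool(
  series=[
    [0.0, [0, 0, 0], [0, 0, 0]],
    [0.0, [0, 0, 0], [0, 0, 0]],
  ],
)

```text
time: 9.55
tool_pos: [0.4803, -0.0347, 0.0875]
ee_rot: [3.138, 0.002, -3.053]
wrist_force: [-0.7, 5.1, 2.8]
width: 0.0153
finger_force: 30.0
```

Zoom: the pointer fin is centred at u≈293.6 with its tip at v≈179. The mark's base centre is at about (500,170), and its top leans out to u≈507.

```bash
python3 - <<'E'
from h import *
st()
c={'intrinsics':np.array([[427.721,0,321.457],[0,427.721,245.04],[0,0,1]]),'k1':-0.00583,'position':np.array([0.41048902,-0.04289481,0.3121568]),'rotation':np.array([-2.45980224e-01,-4.93e-04,1.65684085])}
a=onz(c,173,82,.012);b=onz(c,640,83,.012);d=(b-a)[:2];d/=np.linalg.norm(d);print("edge yaw",np.arctan2(-d[0],d[1]))
yw=np.arctan2(-d[0],d[1]);ey=np.array([-np.sin(yw),np.cos(yw),0]);ex=np.array([ey[1],-ey[0],0])
f=lambda n,p:print(n,p.round(4),"fx",round(p@ex,4),"fy",round(p@ey,4))
f("tip",onz(c,293.6,179.3,.034));f("post",onz(c,323,270,.096))
for z in(.012,.014,.016):f(f"base{z}",onz(c,500,167,z))
for z in(.028,.031,.034,.037,.04):f(f"top{z}",onz(c,507,164,z))
f("strip mid",onz(c,470+(581.5-385)/7,163.5,.014))
f("tcp",robot.get_obs()["tool_pos"])
E
```

```text
t 9.55 p [ 0.4803 -0.0347  0.0875] yang 95.1 F [-0.7  5.1  2.8] w 0.0153 ff 30.0
edge yaw 0.08492618933225624
tip [ 0.438  -0.0584  0.034 ] fx 0.4315 fy -0.0954
post [ 0.478  -0.0361  0.096 ] fx 0.4732 fy -0.0766
base0.012 [0.4194 0.0822 0.012 ] fx 0.4249 fy 0.0463
base0.014 [0.4193 0.0813 0.014 ] fx 0.4247 fy 0.0455
base0.016 [0.4193 0.0805 0.016 ] fx 0.4246 fy 0.0447
top0.028 [0.4166 0.0797 0.028 ] fx 0.4219 fy 0.0441
top0.031 [0.4166 0.0784 0.031 ] fx 0.4217 fy 0.0428
top0.034 [0.4165 0.0771 0.034 ] fx 0.4215 fy 0.0415
top0.037 [0.4164 0.0758 0.037 ] fx 0.4214 fy 0.0402
top0.04 [0.4164 0.0745 0.04  ] fx 0.4212 fy 0.039
strip mid [0.4171 0.0796 0.014 ] fx 0.4224 fy 0.0439
tcp [ 0.4803 -0.0347  0.0875] fx 0.4756 fy -0.0753
```

>>> drive_tool(
  series=[
    [0.0, [0, 0.015, 0], [0, 0, 0]],
    [0.0, [0, 0.04, 0], [0, 0, 0]],
    [0.0, [0, 0.07, 0], [0, 0, 0]],
    [0.0, [0, 0.095, 0], [0, 0, 0]],
    [0.0, [0, 0.11, 0], [0, 0, 0]],
  ],
)

```text
time: 10.18
tool_pos: [0.4709, 0.0743, 0.0875]
ee_rot: [-3.14, 0.003, -3.052]
wrist_force: [2.9, -1.8, 1.9]
width: 0.0158
finger_force: 30.0
```

>>> drive_tool(
  series=[
    [0.0, [0, 0.004, 0], [0, 0, 0]],
    [0.0, [0, 0.008, 0], [0, 0, 0]],
    [0.0, [0, 0.008, 0], [0, 0, 0]],
  ],
)

```text
time: 10.55
tool_pos: [0.4703, 0.0815, 0.0875]
ee_rot: [3.141, 0.002, -3.053]
wrist_force: [2.6, 1.3, 5.3]
width: 0.0153
finger_force: 30.0
```

```bash
cat >> h.py <<'E'
ey=np.array([-.0848,.9964,0]);ex=np.array([.9964,.0848,0])
def car():
    o=robot.get_obs(); print("carriage",round(o["tool_pos"]@ey-np.array([.4803,-.0347,0])@ey,4),"fx",round(o["tool_pos"]@ex,4),"Fy",round(o["wrist_force"]@ey,1),"Fx",round(o["wrist_force"]@ex,1))
E
python3 - <<'E'
from h import *
st();car()
c=imaging.get_calibration("wrist");im=imaging.snapshot("wrist");cv2.imwrite("pics/w4.png",im[:,:,::-1])
t=proj(c,(.4193,.0813,.034));print(t)
print(proj(c,(.4193,.0813,.014)),proj(c,np.array([.438,-.0584,.034])+.118*ey))
x,y=int(t[0])-60,int(t[1])-45
cv2.imwrite("pics/crop4.png",cv2.resize(im[y:y+90,x:x+120,::-1],None,fx=6,fy=6,interpolation=cv2.INTER_CUBIC));print(x,y)
E
```

```text
t 10.55 p [0.4703 0.0815 0.0875] yang 95.1 F [2.6 1.3 5.3] w 0.0153 ff 30.0
carriage 0.1166 fx 0.4756 Fy 1.0 Fx 2.7
[331.13649599 177.70090105]
[330.25260539 174.16937074] [284.14172553 191.63964525]
271 132
```

View pics/crop4.png

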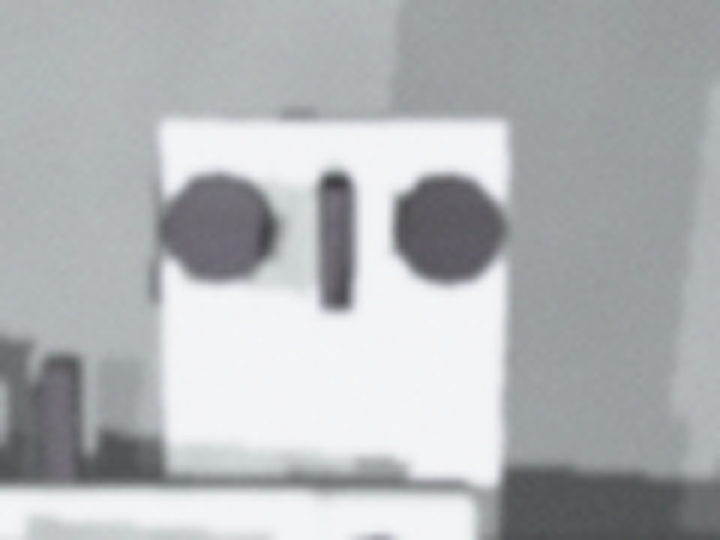

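The mark is now seen from directly above at u≈327.2, v≈172. The pointer tip is at u≈280.8, v≈191.

```bash
python3 - <<'E'
from h import *
c=imaging.get_calibration("wrist")
t=onz(c,280.8,192,.034)
for z in(.014,.022,.034):
    m=onz(c,327.2,172,z);print(t.round(4),m.round(4),"to go",((m-t)@ey).round(4))
car()
E
```

```text
[0.4283 0.0576 0.034 ] [0.4183 0.0796 0.014 ] to go 0.0228
[0.4283 0.0576 0.034 ] [0.4177 0.0794 0.022 ] to go 0.0227
[0.4283 0.0576 0.034 ] [0.4168 0.0792 0.034 ] to go 0.0225
carriage 0.1166 fx 0.4756 Fy 0.2 Fx 3.2
```

>>> drive_tool(
  series=[
    [0.0, [0, 0.004, 0], [0, 0, 0]],
    [0.0, [0, 0.008, 0], [0, 0, 0]],
    [0.0, [0, 0.011, 0], [0, 0, 0]],
    [0.0, [0, 0.014, 0], [0, 0, 0]],
    [0.0, [0, 0.014, 0], [0, 0, 0]],
  ],
)

```text
time: 11.22
tool_pos: [0.4693, 0.0938, 0.0875]
ee_rot: [-3.14, 0.002, -3.054]
wrist_force: [2.3, -2.8, 5.0]
width: 0.0153
finger_force: 30.0
```

```bash
python3 - <<'E'
from h import *
car()
E
```

```text
carriage 0.129 fx 0.4756 Fy -2.9 Fx 2.0
```

>>> drive_tool(
  series=[
    [0.0, [0, 0.002, 0], [0, 0, 0]],
    [0.0, [0, 0.004, 0], [0, 0, 0]],
    [0.0, [0, 0.006, 0], [0, 0, 0]],
    [0.0, [0, 0.006, 0], [0, 0, 0]],
  ],
)

```text
time: 11.72
tool_pos: [0.4686, 0.1018, 0.0875]
ee_rot: [3.139, 0.003, -3.054]
wrist_force: [3.8, 3.8, 5.7]
width: 0.0156
finger_force: 30.0
```

```bash
python3 - <<'E'
from h import *
car()
E
```

```text
carriage 0.137 fx 0.4756 Fy 3.5 Fx 4.1
```

>>> drive_tool(
  series=[
    [0.0, [0, 0.001, 0], [0, 0, 0]],
    [0.0, [0, 0.002, 0], [0, 0, 0]],
    [0.0, [0, 0.002, 0], [0, 0, 0]],
  ],
)

```text
time: 12.1
tool_pos: [0.4685, 0.1035, 0.0875]
ee_rot: [3.14, 0.003, -3.054]
wrist_force: [1.9, 1.7, 4.4]
width: 0.0154
finger_force: 30.0
```

```bash
python3 - <<'E'
from h import *
car()
c=imaging.get_calibration("wrist");im=imaging.snapshot("wrist")
t=proj(c,(.4183,.0796,.034));x,y=int(t[0])-50,int(t[1])-40
cv2.imwrite("pics/crop5.png",cv2.resize(im[y:y+75,x:x+100,::-1],None,fx=8,fy=8,interpolation=cv2.INTER_CUBIC));print(x,y)
E
```

```text
carriage 0.1387 fx 0.4756 Fy 1.5 Fx 2.1
231 135
```

View pics/crop5.png

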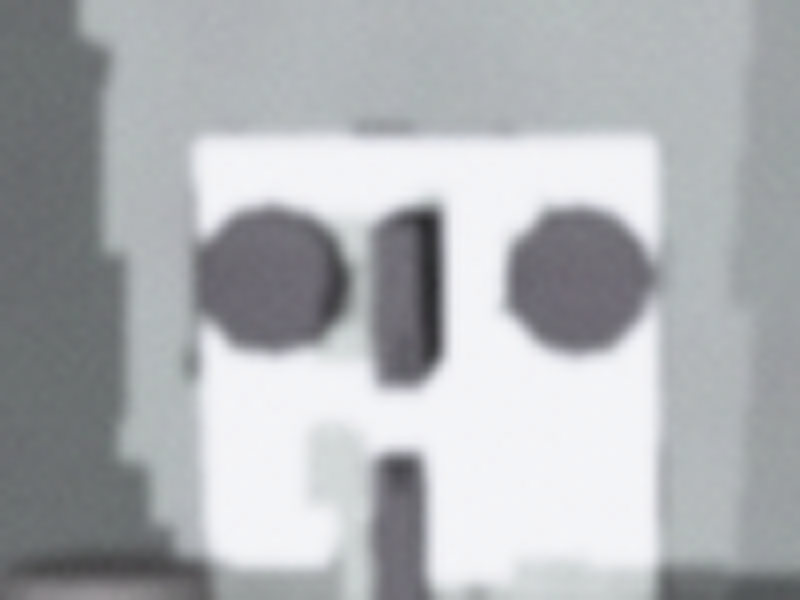

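The pointer (crop x≈401) is opposite the mark's top face (x≈397), so they agree within about 0.3 mm. The ball's pull has faded too. I'll hold briefly, then confirm.

>>> drive_tool(
  series=[
    [0.0, [0, 0, 0], [0, 0, 0]],
    [0.0, [0, 0, 0], [0, 0, 0]],
    [0.0, [0, 0, 0], [0, 0, 0]],
    [0.0, [0, 0, 0], [0, 0, 0]],
  ],
)

```text
time: 12.65
tool_pos: [0.4685, 0.1035, 0.0875]
ee_rot: [3.14, 0.003, -3.054]
wrist_force: [3.4, 2.0, 5.0]
width: 0.0153
finger_force: 30.0
```

```bash
python3 - <<'E'
from h import *
st();car();S=imaging.get_calibration("side");c=imaging.get_calibration("wrist")
a=onz(c,231+397/8,170,.034);b=onz(c,231+401/8,194,.034);print("pointer-mark err",((b-a)@ey).round(4))
print(robot.close_job())
E
```

```text
t 12.65 p [0.4685 0.1035 0.0875] yang 95.0 F [3.4 2.  5. ] w 0.0153 ff 30.0
carriage 0.1387 fx 0.4756 Fy 1.7 Fx 3.6
pointer-mark err 0.0
the job is handed in; nothing more can be done
None
```

I pulled the lever to its stop to press the cap on (cap travel itself not measured), eased it back to rest in the grip, and slid the carriage into the index notch, pointer on the mark to within about 0.3 mm; the post is still gripped, and I handed the job in at 12.7 s.

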